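# Lock the figure dryer and set its thermostat

### The job

Get the drying box with the wooden horses ready to run: first swing the lid hook into its catch until it is fully home, and only then press the dial down to free it from off and turn it clockwise until its pointer stands at the middle of the marker tab on the scale. Leave the marker tab where it is and disturb nothing else on the bench.

Things in the scene. Friction and masses are not known exactly. Their poses are not given: they have to be found in the camera images.
- dryer: Low white steel drying box, fixed to the bench, 240 (x) x 400 (y) x 110 mm high; origin under its centre. In its frame: glazed lid at y > -20 mm (top 118 mm up); control deck at y < -20 mm (110 mm up) with the dial axis at x -20, y -115 on a round scale plate (132 mm diameter, 6 mm thick); hook pivot at x 70, y 45; catch at x 70, y -60.
- hook (a joint): Lid hook, flat steel arm 118 mm long, 16 mm wide, on an upright pivot. 0 = closed: arm along the dryer's -y, its end in the catch, against the stop. Grows (rad, to 1.75) as it swings open clockwise seen from above, towards the dryer's -x. Stays where left; takes about 2 N at its post.
- hook_pivot (a point): on the hook's pivot axis, 128 mm above the bench
- hook_grip (a point): centre of the upright black round post on the hook's arm, 70 mm from the pivot; post 18 mm diameter, standing 130 to 172 mm above the bench, this point 156 mm up; the arm lies under it with its top at 132 mm. Post and arm move together; clear to pinch from above.
- catch (a point): middle of the steel catch: a bracket 20 mm wide (y), closed at +x, open towards the dryer's -x, with a lip on top at 140 to 146 mm above the bench; the arm's end slides in under the lip
- dial (a joint): Thermostat dial angle (rad), 0 = off (pointer towards the dryer's -x), grows clockwise seen from above, to 5.2. Starts at off, locked inside: push the whole dial straight down 8 mm to its stop (8 N, on a spring) and keep it down for the first 0.9 rad; beyond that it springs up, turns freely (0.08 N m) and stays where left.
- dial_grip (a point): on the dial's upright axis, 158 mm above the bench. The dial: black disc 84 mm across, its top 135 mm up, with a straight grip bar across its middle, 16 mm wide, 72 mm long, 135 to 167 mm up, tapering to a thin pointer nose at one end.
- dial_tip (a point): tip of the pointer nose, 47 mm from the axis, 147 mm up; the other end has no nose
- marker (a joint): angle of the marker tab round the dial, same zero and sense as dial (between 1.8 and 3.7); very stiff, must stay where it is
- marker_in (a point): middle of the inner edge of the marker tab, 47 mm from the dial axis (right before it the pointer tip must stand). The tab is a dark steel block 10 mm wide, 13 mm long radially, its top 126 mm above the bench, on the rim of the scale plate.
- pot: closed paint pot, 52 mm across, 45 mm high, standing on the dryer's lid; not to be disturbed; origin under its centre
- horse_a: loose unpainted wooden toy horse, about 95 mm high, on the bench; not to be disturbed; origin under its centre
- horse_b: a second such horse; origin under its centre
- horse_c: loose painted wooden horse of the same size; origin under its centre
- jar_a: loose lidded paint jar, 64 mm across, 80 mm high; origin under its centre
- jar_b: a second such jar; origin under its centre
- mug: loose white mug, 76 mm across, 85 mm high; origin under its centre
- brush: loose brush, 200 mm long, lying on the dryer's lid; origin under its centre

How it is judged:
On the way, in this order (a step that is already met when the one before it is completed fails the run):
1. the hook is swung home in its catch (value of joint hook below 0.06 rad), for 0.2 s.
2. with the hook closed, the dial's pointer is turned to the marker tab (value of joint hook below 0.06 rad and horizontal distance between dial_tip and marker_in below 0.004 m), for 0.2 s.
At the end, for the whole second after the job is handed in: The hook is closed in its catch (within 0.06 rad of its stop), the tip of the dial's pointer is within 4 mm of the middle of the marker tab's inner edge (about 5 degrees) and the dial is at rest (all of step 2 and velocity of joint dial between -0.05 and 0.05 rad/s); the robot touches nothing.
It fails at once if the dial is turned away from off (more than 0.3 rad) while the hook is not in its catch (open by more than 0.1 rad) (value of joint dial above 0.3 rad and value of joint hook above 0.1 rad).
It fails at once if the marker tab is shifted by more than 4 mm (distance of marker_in from where it was at the start of the episode above 0.004 m).
It fails at once if a bystander (pot, horse, jar, mug or brush) is moved by more than 20 mm (distance of any of pot, horse_a, horse_b, horse_c, jar_a, jar_b, mug, brush from where it was at the start of the episode above 0.02 m).
It also fails if it takes over 67 s, if anything falls off the work surface, if the arm or the gripper's body presses on something with over 40 N, if the wrist force passes 120 N, or if a joint passes its speed limit or range.

### The arm

A 7-joint arm with a two-finger parallel gripper is mounted at the origin on the work surface. World frame = base frame: x ahead of the robot, y to its left, z up, the work surface at z = 0. Lengths are in m, angles in rad, forces in N, time in s.
With the tool pointing down it reaches from about 0.425 to 0.925 m from the base axis. Payload 6.8 kg.
Tool frame: the origin (TCP) lies midway between the tips of the shut fingers; the grasp point (between the pads) lies 19 mm behind it (r.grip_depth is the distance from the TCP to the grasp point, in m); z points along the fingers, y is the line along which they close (so a half turn about z gives the same grasp; the last joint's range is limited). The gripper opens to 85 mm and grips with 20 to 120 N. Pads are 22 mm wide; open, the fingers measure 114 mm over their backs; the gripper's body (76 mm by 85 mm) begins 54 mm behind the grasp point. The pads swing forward as they close: fully open they stand 13 mm farther back than shut.
Start: joints at [-1.424, 0.477, 0.022, 1.555, -0.011, 1.109, -0.083], TCP at [0.17, 0.653, 0.231] pointing down, gripper open.
Joint ranges: [-2.96, 2.96], [-0.34, 2.1], [-1.41, 1.46], [0.24, 2.44], [-1.37, 4.51], [0.17, 1.92], [-2.96, 2.96]. Speed limits (rad/s): [2.39, 2.39, 3.14, 3.14, 3.14, 3.14, 3.14].

### API

Orientations are given as a rotation vector (axis times angle).
In Python, from bench import telemetry, grab_frame, calibration, order, silhouettes, r gives the robot as it stands.
- The arm moves only by the tool apply_moves, never from a script. Its argument "moves" is a list of rows, each a list of 7 numbers: the turn, a rotation vector about the tool's x, y, z scaled (see below), then the shift along the tool's x, y, z scaled (see below), then the opening, from -1 (shut) to 1 (fully open). A call has exactly 8 rows; each row shifts and turns the commanded pose from where the row before left it, along the tool's axes as they then stand; what a row does not reach is not made up. The controller multiplies each number of a shift by 1000 mm and each number of a turn by 6 degrees. A row lasts 1/12 s, in which the tool goes at most 41.7 mm and 7.16 degrees, less where a joint would pass 70% of its speed; a pose out of reach is approached as far as the arm can. A call with a number of a shift or a turn outside -1 to 1 is refused whole. A call with a gripper value outside its range is refused whole. The fingers move at their own pace and stop on an object; "grip_force" is the grip in N (left out, the last holds). Time passes only in rows, so rows that do not move let the fingers close, or fill a call up. It gives the time, the measured TCP pose, the force, the opening and the grip force at its end, in the units of the state.
- telemetry.get_obs(): the state, without advancing time (a new reading comes with each control period).
- grab_frame(name): name is "side" or "top"; returns the picture (420x560x3 uint8, blue, green, red); there is no depth.
- calibration(name): a dict with "fx", "fy", "cx", "cy" (pixels), "world_from_camera" (4x4, takes a point from camera to world coordinates). Camera axes: x right, y down, z forward; pixel columns grow to the right and rows downward; lengths in m; the calibration is good to about 2 mm. A picture is of the moment at which its call begins. calibration takes no time and is no camera call.
- order.hand_in(): hands the job in; it is judged then, once.
Trained networks look in the newest picture that a camera, given by its name, has taken for a name from the list of things; names that differ only in an ending like _2 or _b are one class to them, and where a whole thing is asked for, a point or a joint stands for the part that bears it (a point fixed in the world has none). Each returns a list of dicts, best first, with "p" (0 to 1); they miss things now and then, are a little off and sometimes report something else, mostly with a low value. They report only what shows in the picture. A call takes as long as a camera call.
- silhouettes(thing, camera): "mask" (420x560 bool, what is visible of it) and "extent" ([centre column, centre row, width, height] in pixels, round what is visible of it).
The state is a dict: "clock": time; "joints": joint angles; "qvel": joint speeds; "tau": joint torques, N m; "tcp_pos": TCP position; "orientation": TCP orientation; "contact_force": force on the tool from outside, world axes, zero at the start; "moment": the same for the moment, N m; "grip_width": finger opening in m; "gripper_force": force on a finger pad.
Only numpy, scipy, OpenCV 4.12 (cv2) and the standard library are available. Lean on these libraries where they do the work, as an engineer would, in place of code of your own. Each camera call takes 0.05 s, during which the arm holds its last target. There are 200 camera calls.

## Working session

There is one attempt and no reset: what is moved stays moved. The work goes in short steps, Python scripts to look and compute and a tool call to move; the robot and the scene stay as the last step left them, time stands still between calls to the robot, and variables do not carry over. Pictures are saved under pics/ and viewed, at most 10 in all, crops included, and the job is handed in when it is done.

Besides the shell and the picture viewer there is one more tool, called as name(argument=value, ...), one argument or row to a line, values as JSON. apply_moves: Moves the arm, as the interface text tells. Its arguments: {"type":"object","properties":{"moves":{"type":"array"},"grip_force":{"type":"number"}},"required":["moves"]}

```bash
mkdir -p pics; ls; cat > h.py <<'E'
import numpy as np, cv2
from bench import telemetry, grab_frame, calibration, order, silhouettes, r
def ray(n,u,v):
    c=calibration(n);T=np.array(c["world_from_camera"]);d=T[:3,:3]@np.array([(u-c["cx"])/c["fx"],(v-c["cy"])/c["fy"],1]);return T[:3,3],d
def atz(n,u,v,z):
    o,d=ray(n,u,v);return o+d*(z-o[2])/d[2]
def proj(n,p):
    c=calibration(n);T=np.array(c["world_from_camera"]);q=T[:3,:3].T@(np.array(p)-T[:3,3]);return c["fx"]*q[0]/q[2]+c["cx"],c["fy"]*q[1]/q[2]+c["cy"]
E
python3 - <<'E'
from h import *
for n in("side","top"):
    cv2.imwrite(f"pics/{n}0.png",grab_frame(n));T=np.array(calibration(n)["world_from_camera"]);print(n,T.round(3).tolist(),calibration(n)["fx"])
    for t in("dryer","hook","hook_grip","catch","dial","dial_tip","marker","pot","brush"):
        for s in silhouettes(t,n)[:2]: print(t,round(s["p"],2),np.round(s["extent"],1))
o=telemetry.get_obs();print(o)
E
```

```text
pics
side [[-0.992, -0.096, 0.077, 0.446], [-0.122, 0.698, -0.706, 0.795], [0.013, -0.71, -0.704, 0.876], [0.0, 0.0, 0.0, 1.0]] 436.59597614998444
dryer 0.89 [283.9 221.4 140.5 151.8]
hook 0.7 [280.  193.4  49.8  23.2]
hook_grip 0.68 [265.4 236.4  87.5  35.1]
catch 0.65 [284.6 218.3 144.2 148.7]
catch 0.16 [293.8 398.1  32.4  43.8]
dial 0.8 [316.8 164.6  27.7  23.4]
dial_tip 0.62 [315.8 163.8  34.5  25.6]
pot 0.92 [306.5 226.4  20.6  27.5]
brush 0.6 [264.9 234.   84.1  34.4]
top [[0.016, -0.997, 0.07, 0.435], [-0.999, -0.014, 0.031, 0.011], [-0.03, -0.07, -0.997, 1.265], [0.0, 0.0, 0.0, 1.0]] 483.9241860434203
dryer 0.75 [313.5 206.9 190.  138.5]
hook 0.62 [302.3 193.1  18.2  50.9]
hook_grip 0.74 [301.7 190.8  12.8  54.2]
hook_grip 0.58 [313.9 208.6 184.7 139.1]
catch 0.73 [448.9 221.7  23.3  30.3]
catch 0.64 [315.8 207.6 187.  135.5]
dial 0.89 [361.1 228.2  36.   38.6]
dial_tip 0.92 [361.  229.4  33.2  36.6]
dial_tip 0.53 [121.  184.8  31.7  29.7]
marker 0.74 [360.7 228.3  34.   37.6]
marker 0.71 [122.1 183.6  32.8  27.8]
pot 0.93 [258.2 226.2  19.   23.9]
brush 0.63 [243.9 187.5  31.5  82.4]
brush 0.59 [121.7 229.4  34.7  26.4]
{'clock': 1.0, 'joints': array([-1.42408814,  0.47698442,  0.02239071,  1.55537189, -0.01151559,
        1.10929871, -0.08311352]), 'qvel': array([ 5.93741667e-04,  7.79270408e-05, -4.79049028e-04, -6.38177827e-04,
       -2.03184793e-03, -3.92931595e-04, -6.62985234e-05]), 'tau': array([ 1.55521875e-04, -5.96329165e+01,  1.60655849e+00, -2.81552142e+01,
        1.24691488e-02,  1.43045057e-03, -3.60714040e-06]), 'tcp_pos': array([0.17013042, 0.65324117, 0.23133007]), 'orientation': array([-3.99217568e-01, -3.11609462e+00, -1.06043988e-04]), 'contact_force': array([-0.24696659, -0.21782864, -0.30066543]), 'moment': array([ 0.01508045, -0.00747416,  0.00786166]), 'gripper_force': 0.0, 'grip_width': 0.085369302753809}
```

```bash
python3 - <<'E'
import cv2
a=cv2.imread("pics/top0.png")[120:295,200:430];cv2.imwrite("pics/top0c.png",cv2.resize(a,None,fx=3.4,fy=3.4,interpolation=cv2.INTER_CUBIC))
a=cv2.imread("pics/side0.png")[130:310,200:370];cv2.imwrite("pics/side0c.png",cv2.resize(a,None,fx=3.3,fy=3.3,interpolation=cv2.INTER_CUBIC))
E
```

```text
(no output)
```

View pics/top0.png

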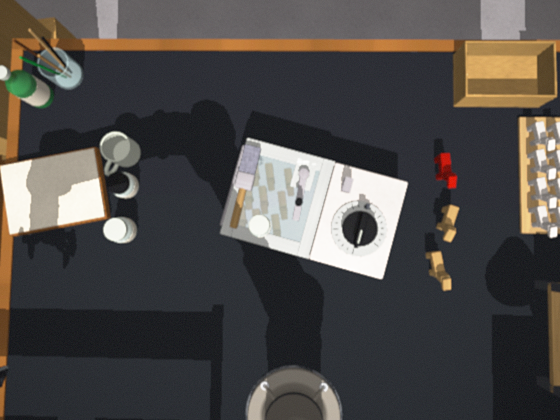

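View pics/top0c.png

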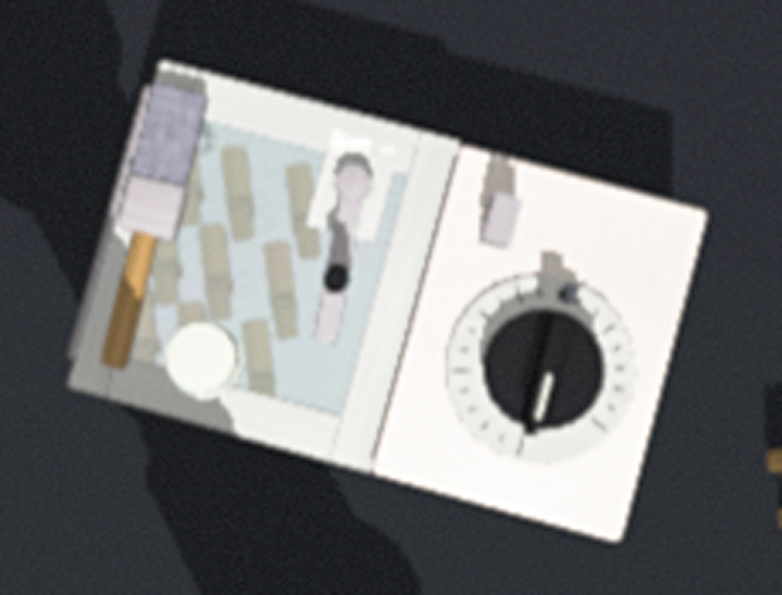

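View pics/side0c.png

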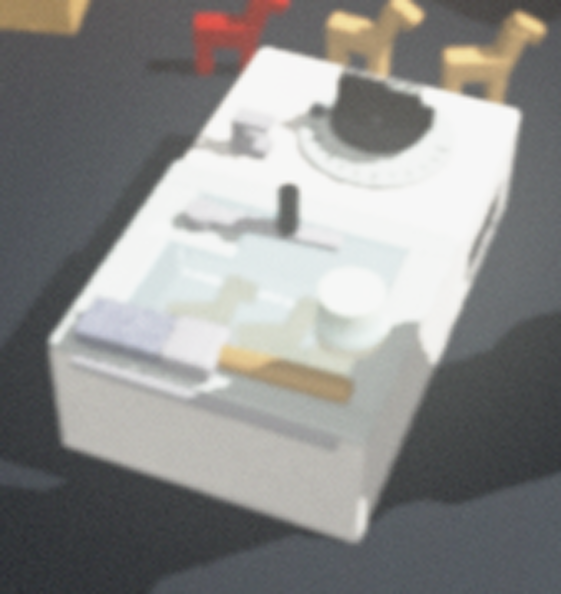

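```bash
cat >> h.py <<'E'
from scipy.optimize import least_squares
def w(p,q): # dryer-frame pt -> world
    c,s=np.cos(p[2]),np.sin(p[2]);return np.array([p[0]+c*q[0]-s*q[1],p[1]+s*q[0]+c*q[1],q[2]])
E
python3 - <<'E'
from h import *
P=[((.12,-.2,.11),(408.2,181.8)),((-.12,-.2,.11),(382.4,279.4)),((.12,-.02,.11),(335.3,162.6)),((-.12,-.02,.11),(309.7,258.2)),((-.02,-.115,.116),(359.1,228)),((.07,.045,.132),(304.1,170.6))]
f=lambda p:np.concatenate([np.array(proj("top",w(p,q)))-u for q,u in P])
s=least_squares(f,[.5,-.1,-.26]);p=s.x;print(p,np.rad2deg(p[2]),f(p).round(1).reshape(-1,2).tolist())
for n,q in(("pivot",(.07,.045,.128)),("catch",(.07,-.06,.143)),("dial",(-.02,-.115,.158))):print(n,w(p,q).round(4))
piv=w(p,(.07,.045,.172));post=atz("top",298.8,201.5,.172);d=post-piv;print("post",post,np.hypot(*d[:2]))
ex=np.array([np.cos(p[2]),np.sin(p[2])]);ey=np.array([-ex[1],ex[0]])
print("hook ang",np.arctan2(-d[:2]@ex,-d[:2]@ey))
m=atz("top",367.1,206.2,.126);c=w(p,(-.02,-.115,.126));d=m-c
print("marker",m,np.hypot(*d[:2]),"ang cw from -x",np.arctan2(d[:2]@ey,-d[:2]@ex)%(2*np.pi))
t=atz("top",200+530/3.4,120+430/3.4,.147);d=t-c;print("tip",np.hypot(*d[:2]),np.arctan2(d[:2]@ey,-d[:2]@ex))
# side check
o,dd=ray("side",287.6,187.6);print("side post",atz("side",287.6,187.6,.172),"marker",atz("side",296.4,163.3,.126), "dial mask c",atz("side",316.8,164.6,.15))
im=grab_frame("top")
a=cv2.resize(im[190:265,320:400],None,fx=8,fy=8,interpolation=cv2.INTER_CUBIC)
cv2.imwrite("pics/dial.png",a)
E
```

```text
[ 0.52191703 -0.04419867 -0.26157095] -14.98691126830017 [[0.5, -0.3], [0.0, -0.4], [0.4, -1.2], [-1.0, -0.4], [-0.1, 0.2], [0.2, 2.1]]
pivot [ 0.6012 -0.0188  0.128 ]
catch [ 0.574  -0.1203  0.143 ]
dial [ 0.4729 -0.1501  0.158 ]
post [ 0.52933858 -0.0062836   0.172     ] 0.07292197010463394
hook ang 1.4821553416629616
marker [ 0.52445009 -0.16740969  0.126     ] 0.054413208633235705 ang cw from -x 3.203472708450738
tip 0.04451415595272809 -0.00567735975211071
side post [ 5.27879327e-01 -3.30131659e-04  1.72000000e-01] marker [ 0.52111706 -0.1562166   0.126     ] dial mask c [ 0.46424252 -0.12782059  0.15      ]
```

View pics/dial.png

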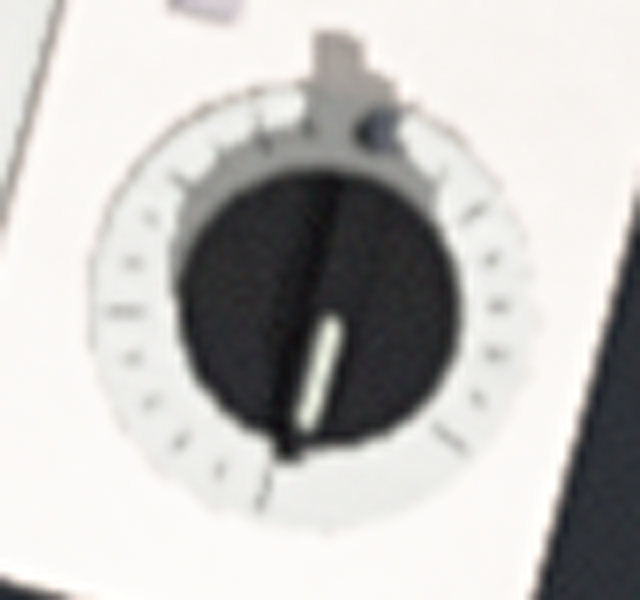

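The overview shows the dryer yawed about -15°. The hook post is at crop (336,277), roughly 1.48 rad open, and the marker is at about 3.2 rad (dial crop (377,130)). The pointer is at off. Moving above the post.

apply_moves(
  moves=[
    [0,0,0,-0.0276,-0.0232,0,0],
    [0,0,0,-0.0276,-0.0232,0,0],
    [0,0,0,-0.0276,-0.0232,0,0],
    [0,0,0,-0.0276,-0.0232,0,0],
    [0,0,0,-0.0276,-0.0232,0,0],
    [0,0,0,-0.0276,-0.0232,0,0],
    [0,0,0,-0.0276,-0.0232,0,0],
    [0,0,0,-0.0276,-0.0232,0,0],
  ],
  grip_force=20,
)

```text
clock: 1.72
tcp_pos: [0.3378, 0.4165, 0.2316]
orientation: [0.399, 3.116, 0.001]
contact_force: [0.5, 0.1, -0.2]
grip_width: 0.0427
gripper_force: 0.0
```

apply_moves(
  moves=[
    [0,0,0,-0.0276,-0.0232,0,0],
    [0,0,0,-0.0276,-0.0232,0,0],
    [0,0,0,-0.0276,-0.0232,0,0],
    [0,0,0,-0.0276,-0.0232,0,0],
    [0,0,0,-0.0153,-0.0224,0,0],
    [0,0,0,-0.0153,-0.0224,0,0],
    [0,0,0,-0.0153,-0.0224,0,0],
    [0,0,0,-0.0153,-0.0224,0,0],
  ],
)

```text
clock: 2.38
tcp_pos: [0.4575, 0.1969, 0.2315]
orientation: [0.399, 3.116, 0.001]
contact_force: [-0.0, 1.1, 0.8]
grip_width: 0.043
gripper_force: 0.0
```

apply_moves(
  moves=[
    [0,0,0,-0.0153,-0.0224,0,0],
    [0,0,0,-0.0153,-0.0224,0,0],
    [0,0,0,-0.0153,-0.0224,0,0],
    [0,0,0,-0.0153,-0.0224,0,0],
    [0,0,0,-0.0153,-0.0224,0,0],
    [0,0,0,-0.0153,-0.0224,0,0],
    [0,0,0,-0.0153,-0.0224,0,0],
    [0,0,0,-0.0153,-0.0224,0,0],
  ],
)

```text
clock: 3.05
tcp_pos: [0.5308, -0.0073, 0.2316]
orientation: [0.399, 3.116, 0.001]
contact_force: [0.5, 1.7, -0.2]
grip_width: 0.0429
gripper_force: 0.0
```

apply_moves(
  moves=[
    [0,0,0,0,0,0.0184,0],
    [0,0,0,0,0,0.0184,0],
    [0,0,0,0,0,0.0184,0],
    [0,0,0,0,0,0.0184,0],
    [0,0,0,0,0,0.0184,0],
    [0,0,0,0,0,0,0],
    [0,0,0,0,0,0,-1],
    [0,0,0,0,0,0,-1],
  ],
)

```text
clock: 3.72
tcp_pos: [0.531, -0.006, 0.1403]
orientation: [0.399, 3.115, 0.001]
contact_force: [-1.4, 2.0, 0.1]
grip_width: 0.0194
gripper_force: 0.7
```

apply_moves(
  moves=[
    [0,0,0,0,0,0,-1],
    [0,0,0,0,0,0,-1],
    [0,0,0,0,0,0,-1],
    [0,0,0,0,0,0,-1],
    [0,0,0,0,0,0,-1],
    [0,0,0,0,0,0,-1],
    [0,0,0,0,0,0,-1],
    [0,0,0,0,0,0,-1],
  ],
)

```text
clock: 4.38
tcp_pos: [0.5311, -0.0059, 0.1403]
orientation: [0.399, 3.115, 0.001]
contact_force: [-0.7, 1.1, 7.3]
grip_width: 0.0172
gripper_force: 22.0
```

```bash
python3 - <<'E'
from h import *
a=grab_frame("top")[120:295,200:430];cv2.imwrite("pics/t1.png",cv2.resize(a,None,fx=3.4,fy=3.4,interpolation=cv2.INTER_CUBIC))
o=telemetry.get_obs();print(o["tcp_pos"],o["contact_force"],o["grip_width"])
p=[.52192,-.0442,-.26157];th=np.linspace(1.482,0,14)
for t in th: print(round(t,3),w(p,(.07-.07*np.sin(t),.045-.07*np.cos(t),0))[:2].round(4))
E
```

```text
[ 0.53107059 -0.00593875  0.14027008] [-0.99060959  1.14430741  6.02828012] 0.01719321023127739
1.482 [ 0.5322 -0.0068]
1.368 [ 0.5313 -0.0147]
1.254 [ 0.5313 -0.0227]
1.14 [ 0.5322 -0.0306]
1.026 [ 0.534  -0.0384]
0.912 [ 0.5366 -0.0459]
0.798 [ 0.5401 -0.0531]
0.684 [ 0.5444 -0.0598]
0.57 [ 0.5494 -0.066 ]
0.456 [ 0.5551 -0.0716]
0.342 [ 0.5614 -0.0765]
0.228 [ 0.5683 -0.0806]
0.114 [ 0.5755 -0.084 ]
0.0 [ 0.5831 -0.0865]
```

View pics/t1.png

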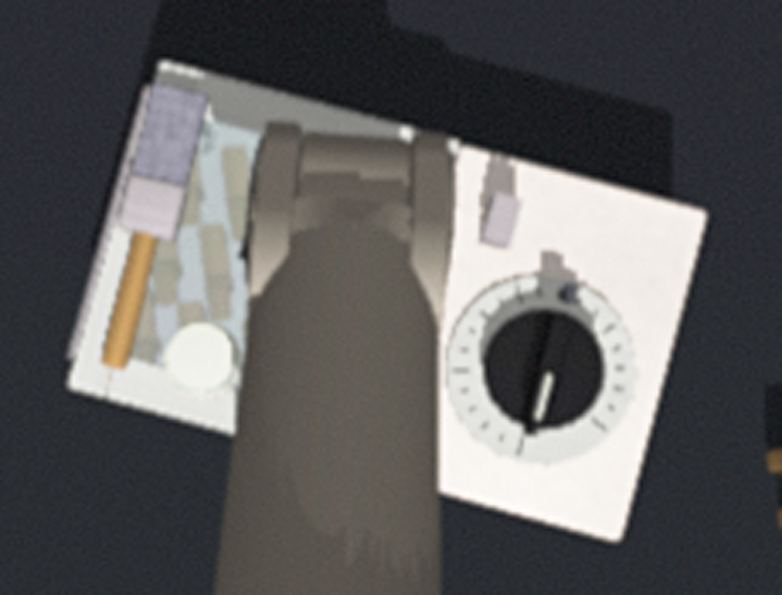

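apply_moves(
  moves=[
    [0,0,-0.885,-0.00083,-0.00643,0,-1],
    [0,0,-0.885,-0.00083,-0.00643,0,-1],
    [0,0,-0.885,-0.00083,-0.00643,0,-1],
    [0,0,-0.885,-0.00083,-0.00643,0,-1],
    [0,0,-0.885,-0.00083,-0.00643,0,-1],
    [0,0,-0.885,-0.00083,-0.00643,0,-1],
    [0,0,-0.885,-0.00083,-0.00643,0,-1],
    [0,0,-0.885,-0.00083,-0.00643,0,-1],
  ],
)

```text
clock: 5.1
tcp_pos: [0.5425, -0.0546, 0.1404]
orientation: [-0.764, 3.043, 0.001]
contact_force: [4.2, 5.0, 1.5]
grip_width: 0.0172
gripper_force: 21.6
```

apply_moves(
  moves=[
    [0,0,-0.885,-0.00083,-0.00643,0,-1],
    [0,0,-0.885,-0.00083,-0.00643,0,-1],
    [0,0,-0.885,-0.00083,-0.00643,0,-1],
    [0,0,-0.885,-0.00083,-0.00643,0,-1],
    [0,0,-0.885,-0.00083,-0.00643,0,-1],
    [0,0,-0.885,-0.00083,-0.00643,0,-1],
    [0,0,-0.885,-0.00083,-0.00643,0,-1],
    [0,0,0,0,0,0,-1],
  ],
)

```text
clock: 5.77
tcp_pos: [0.5779, -0.081, 0.1403]
orientation: [-1.695, 2.639, 0.001]
contact_force: [2.9, 6.2, 3.3]
grip_width: 0.0172
gripper_force: 21.9
```

apply_moves(
  moves=[
    [0,0,-0.885,-0.0005,-0.0064,0,-1],
    [0,0,0,0,0,0,-1],
    [0,0,-0.5,0,-0.002,0,-1],
    [0,0,0,0,-0.002,0,-1],
    [0,0,0,0,0,0,-1],
    [0,0,0,0,0,0,-1],
    [0,0,0,0,0,0,-1],
    [0,0,0,0,0,0,-1],
  ],
)

```text
clock: 6.43
tcp_pos: [0.5819, -0.0816, 0.14]
orientation: [1.88, -2.515, -0.014]
contact_force: [-14.6, 13.0, 17.8]
grip_width: 0.0173
gripper_force: 24.0
```

apply_moves(
  moves=[
    [0,0,0,0,-0.003,0,-1],
    [0,0,0,0,0,0,-1],
    [0,0,0,0,0,0,-1],
    [0,0,0,0,0.003,0,-1],
    [0,0,0,0,0,0,-0.5],
    [0,0,0,0,0,0,-0.3],
    [0,0,0,0,0,0,-0.1],
    [0,0,0,0,0,0,0],
  ],
)

```text
clock: 7.1
tcp_pos: [0.5851, -0.0878, 0.1394]
orientation: [-1.876, 2.52, -0.001]
contact_force: [-0.1, 0.1, 0.2]
grip_width: 0.0422
gripper_force: 0.0
```

apply_moves(
  moves=[
    [0,0,0,0,0,-0.02,0],
    [0,0,0,0,0,-0.03,0],
    [0,0,0,0,0,-0.03,0],
    [0,0,0,0.03,0.01,-0.02,0],
    [0,0,0,0.03,0.01,0,0],
    [0,0,0,0.03,0.01,0,0],
    [0,0,0,0.03,0.01,0,0],
    [0,0,0,0,0,0,0],
  ],
)

```text
clock: 7.77
tcp_pos: [0.5184, -0.1857, 0.2384]
orientation: [1.857, -2.53, -0.001]
contact_force: [0.0, -0.9, -0.6]
grip_width: 0.0427
gripper_force: 0.0
```

```bash
python3 - <<'E'
from h import *
a=grab_frame("top")[120:295,200:430];cv2.imwrite("pics/t2.png",cv2.resize(a,None,fx=3.4,fy=3.4,interpolation=cv2.INTER_CUBIC))
a=grab_frame("side")[130:310,200:370];cv2.imwrite("pics/s2.png",cv2.resize(a,None,fx=3.3,fy=3.3,interpolation=cv2.INTER_CUBIC))
E
```

```text
(no output)
```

View pics/t2.png

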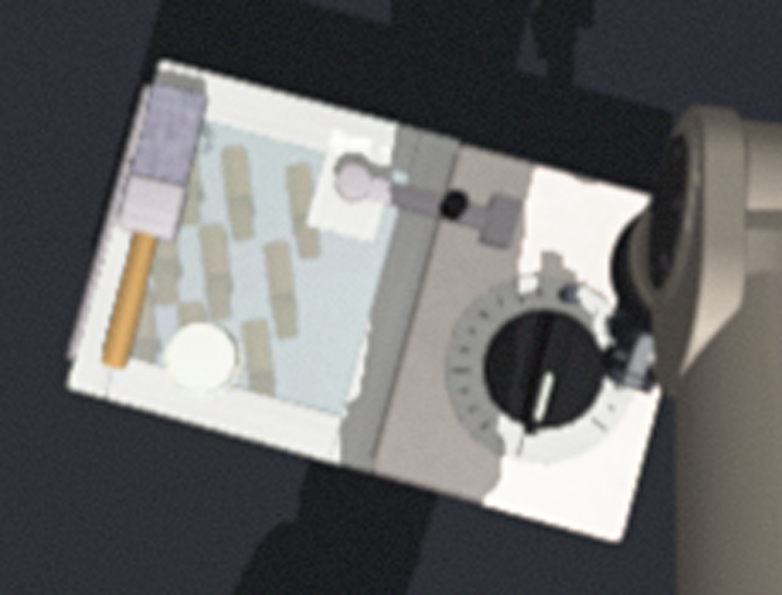

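The post now shows at crop (454,205) and the arm's end sits under the catch at (498,220). Next I check the hook angle numerically and work out the dial moves.

```bash
python3 - <<'E'
from h import *
p=[.52192,-.0442,-.26157]
q=lambda x,y,z:atz("top",200+(x+.5)/3.4-.5,120+(y+.5)/3.4-.5,z)
po=q(454,205,.172);pi=q(354,178,.138)
for a in(po,pi):
    d=a[:2]-np.array(p[:2]);c,s=np.cos(p[2]),np.sin(p[2]);print("dryer frame",a.round(4),c*d[0]+s*d[1],-s*d[0]+c*d[1])
im=cv2.imread("pics/t2.png")
for s in silhouettes("hook","top")[:2]:
    ys,xs=np.nonzero(s["mask"]);print(s["p"],s["extent"],cv2.minAreaRect(np.c_[xs,ys].astype(np.float32)))
def rows(x): return im[170:240,x].mean(1).astype(int)[::4]
for x in(400,425,470):print(rows(x))
# dial target
o=telemetry.get_obs();R=cv2.Rodrigues(o["orientation"])[0];d=w(p,(-.02,-.115,.158));print("tcp",o["tcp_pos"],"dial",d,"tool delta",R.T@(d-o["tcp_pos"]),"y heading",np.rad2deg(np.arctan2(R[1,1],R[0,1])),o["joints"].round(3))
for u,v in((312,306),):pc=atz("top",320+(u+.5)/8-.5,190+(v+.5)/8-.5,.116);print("plate centre",pc)
e=atz("top",320+320/8,190+308/8,.135);print("disc centre",e)
m=atz("top",320+377.5/8-.5,190+130.5/8-.5,.126);dd=m-pc;ex=np.array([np.cos(p[2]),np.sin(p[2])]);ey=np.array([-ex[1],ex[0]]);print(np.hypot(*dd[:2]),np.arctan2(dd[:2]@ey,-dd[:2]@ex)%6.283)
E
```

```text
dryer frame [ 0.5795 -0.0835  0.172 ] 0.0657640716934948 -0.023080761898458486
dryer frame [ 0.6018 -0.0175  0.138 ] 0.07030301006144948 0.04644249791788295
0.71 [321.4, 175.4, 45.3, 18.0] ((320.9354248046875, 176.80447387695312), (45.73986053466797, 10.612360000610352), 11.9761323928833)
[164 197 208 177 136 124 126 130 127 124 137 147 145 144 141 144 145 144]
[140 141 142 142 139 130 125 127 129 132 124 125 139 145 143 143 143 143]
[162 161 160 162 161 161 155 139 117 110 122 131 134 130 133 156 163 161]
tcp [ 0.52235597 -0.17754246  0.23849254] dial [ 0.47286159 -0.15011635  0.158     ] tool delta [-0.01189516  0.05517573  0.08059206] y heading 163.21746392264262 [ 0.515  0.294 -0.364  1.824  0.118  1.047  2.955]
plate centre [ 0.47371634 -0.14907364  0.116     ]
disc centre [ 0.47153593 -0.1497675   0.135     ]
0.05447612427901206 3.204338639144866
```

View pics/s2.png

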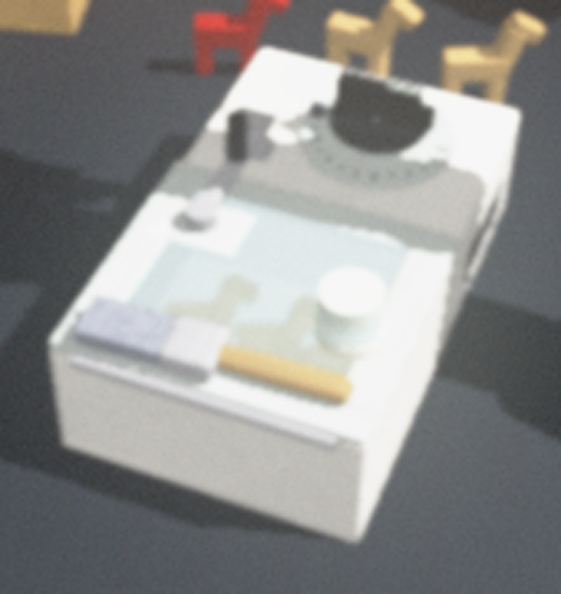

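The side view agrees that the arm is at the catch, but the angle could be about 0.06, and joint 7 was near its limit. I'll rotate the tool and push the post home with shut fingers to be sure.

apply_moves(
  moves=[
    [0,0,0.2,-0.027,0.0034,0,-1],
    [0,0,0,-0.027,0.0034,0,-1],
    [0,0,0,-0.027,0.0034,0,-1],
    [0,0,0,-0.027,0.0034,0,-1],
    [0,0,0.96,0,0,0,-1],
    [0,0,0.96,0,0,0,-1],
    [0,0,0.96,0,0,0,-1],
    [0,0,0.96,0,0,0,-1],
  ],
)

```text
clock: 8.58
tcp_pos: [0.5427, -0.0665, 0.2385]
orientation: [1.305, -2.857, -0.003]
contact_force: [-0.4, -0.5, 0.0]
grip_width: 0.0002
gripper_force: 0.0
```

apply_moves(
  moves=[
    [0,0,0.96,0,0,0,-1],
    [0,0,0.96,0,0,0,-1],
    [0,0,0.96,0,0,0,-1],
    [0,0,0.96,0,0,0,-1],
    [0,0,0.96,0,0,0,-1],
    [0,0,0.96,0,0,0,-1],
    [0,0,0.96,0,0,0,-1],
    [0,0,0.96,0,0,0,-1],
  ],
)

```text
clock: 9.25
tcp_pos: [0.5427, -0.0667, 0.2386]
orientation: [0.083, -3.139, -0.002]
contact_force: [0.1, -0.1, 1.1]
grip_width: 0.0001
gripper_force: 0.0
```

```bash
cat >> h.py <<'E'
def st(q=None):
    p=[.52192,-.0442,-.26157];o=telemetry.get_obs();R=cv2.Rodrigues(o["orientation"])[0];c,s=np.cos(p[2]),np.sin(p[2]);d=o["tcp_pos"]-np.array([p[0],p[1],0])
    print("t",round(o["clock"],2),"tcp",o["tcp_pos"].round(4),"dryer",np.round([c*d[0]+s*d[1],-s*d[0]+c*d[1]],4),"yhead",np.rad2deg(np.arctan2(R[1,1],R[0,1])).round(2),"tilt",R[:2,2].round(4),"j7",o["joints"][6].round(3),"F",o["contact_force"].round(1),"M",o["moment"].round(2),"w",o["grip_width"].round(4))
    if q is not None: print("tool delta",(R.T@(w(p,q)-o["tcp_pos"])).round(4))
E
python3 -c "
from h import *
st((.025,-.02,.15))"
```

```text
Traceback (most recent call last):
  File "h.py", line 14, in st
    print("t",round(o["clock"],2),"tcp",o["tcp_pos"].round(4),"dryer",np.round([c*d[0]+s*d[1],-s*d[0]+c*d[1]],4),"yhead",np.rad2deg(np.arctan2(R[1,1],R[0,1])).round(2),"tilt",R[:2,2].round(4),"j7",o["joints"][6].round(3),"F",o["contact_force"].round(1),"M",o["moment"].round(2),"w",o["grip_width"].round(4))
                                                                                                                                                                                                                                                                                          ^^^^^^^^^^^^^^^^^^^^^
AttributeError: 'float' object has no attribute 'round'
```

apply_moves(
  moves=[
    [0,0,1,0,0,0,-1],
    [0,0,1,0,0,0,-1],
    [0,0,1,0,0,0,-1],
    [0,0,0,0,0,0.0177,-1],
    [0,0,0,0,0,0.0177,-1],
    [0,0,0,0,0,0.0177,-1],
    [0,0,0,0,0,0.0177,-1],
    [0,0,0,0,0,0.0177,-1],
  ],
)

```text
clock: 9.92
tcp_pos: [0.5426, -0.0667, 0.1494]
orientation: [-0.402, -3.115, -0.001]
contact_force: [-0.3, 0.1, 0.2]
grip_width: -0.0001
gripper_force: 0.0
```

```bash
sed -i 's/o\["grip_width"\].round(4)/o["grip_width"]/' h.py
python3 -c "
from h import *
st((.042,-.02,.15))"
```

```text
t 9.92 tcp [ 0.5426 -0.0667  0.1494] dryer [ 0.0258 -0.0164] yhead 75.3 tilt [-0.001   0.0007] j7 1.25 F [-0.3  0.1  0.2] M [-0.09 -0.02  0.01] w -6.859381274676878e-05
tool delta [-0.0162 -0.0037 -0.0007]
```

apply_moves(
  moves=[
    [0,0,0,-0.008,-0.0015,0,-1],
    [0,0,0,-0.008,-0.0015,0,-1],
    [0,0,0,-0.002,0,0,-1],
    [0,0,0,-0.002,0,0,-1],
    [0,0,0,0,0,0,-1],
    [0,0,0,0,0,0,-1],
    [0,0,0,0,0,0,-1],
    [0,0,0,0,0,0,-1],
  ],
)

```text
clock: 10.58
tcp_pos: [0.5603, -0.0778, 0.1504]
orientation: [-0.409, -3.114, -0.001]
contact_force: [-0.2, -0.1, 0.5]
grip_width: 0.0001
gripper_force: 0.0
```

```bash
python3 -c "
from h import *
st()"
```

```text
t 10.58 tcp [ 0.5603 -0.0778  0.1504] dryer [ 0.0457 -0.0225] yhead 75.03 tilt [-0.0012  0.0007] j7 1.264 F [-0.2 -0.1  0.5] M [ 0.   -0.02 -0.04] w 0.00013528496308699758
```

apply_moves(
  moves=[
    [0,0,0,-0.002,0,0,-1],
    [0,0,0,0,0,0,-1],
    [0,0,0,-0.002,0,0,-1],
    [0,0,0,0,0,0,-1],
    [0,0,0,-0.001,0,0,-1],
    [0,0,0,0,0,0,-1],
    [0,0,0,0,0,0,-1],
    [0,0,0,0,0,0,-1],
  ],
)

```text
clock: 11.25
tcp_pos: [0.562, -0.0783, 0.1496]
orientation: [-0.408, -3.107, -0.001]
contact_force: [-10.7, 2.9, 7.3]
grip_width: -0.0
gripper_force: 5.4
```

```bash
python3 -c "
from h import *
st()"
```

```text
t 11.25 tcp [ 0.562  -0.0783  0.1496] dryer [ 0.0475 -0.0225] yhead 75.05 tilt [-0.0083  0.0015] j7 1.266 F [-10.7   2.9   7.3] M [ 0.48  2.11 -0.01] w -1.7568260540674754e-05
```

apply_moves(
  moves=[
    [0,0,0,-0.003,0,0,-1],
    [0,0,0,0,0,0,-1],
    [0,0,0,0,0,0,-1],
    [0,0,0,0,0,0,-1],
    [0,0,0,0,0,0,-1],
    [0,0,0,0,0,0,-1],
    [0,0,0,0,0,0,-1],
    [0,0,0,0,0,0,-1],
  ],
)

```text
clock: 11.92
tcp_pos: [0.5621, -0.0784, 0.1493]
orientation: [-0.406, -3.101, -0.001]
contact_force: [-18.1, 4.4, 13.8]
grip_width: 0.0001
gripper_force: 9.8
```

```bash
python3 -c "
from h import *
st((-.02,-.115,.23))"
```

```text
t 11.92 tcp [ 0.5621 -0.0784  0.1493] dryer [ 0.0476 -0.0226] yhead 75.06 tilt [-0.0142  0.0022] j7 1.267 F [-18.1   4.4  13.8] M [ 0.93  3.88 -0.02] w 0.00012449877485546366
tool delta [ 0.0689 -0.0924 -0.0796]
```

apply_moves(
  moves=[
    [0,0,0,0.02,0,0,-1],
    [0,0,0,0.01,0,-0.02,-1],
    [0,0,0,0,0,-0.03,-1],
    [0,0,0,0,0,-0.03,-1],
    [0,0,0,0.015,-0.031,0,0.1],
    [0,0,0,0.015,-0.031,0,0.1],
    [0,0,0,0.014,-0.0304,0,0.1],
    [0,0,0,0,0,0,0.1],
  ],
)

```text
clock: 12.58
tcp_pos: [0.4686, -0.156, 0.2302]
orientation: [-0.422, -3.11, 0.004]
contact_force: [-0.8, -0.4, -0.2]
grip_width: 0.0463
gripper_force: 0.0
```

```bash
python3 -c "
from h import *
st((-.02,-.115,.141))"
```

```text
t 12.58 tcp [ 0.4686 -0.156   0.2302] dryer [-0.0226 -0.1218] yhead 74.55 tilt [-0.0037 -0.0019] j7 1.466 F [-0.8 -0.4 -0.2] M [-0.05  0.03 -0.  ] w 0.046295741780520594
tool delta [-0.0029  0.0071  0.0892]
```

apply_moves(
  moves=[
    [0,0,0,-0.003,0.007,0.018,0.1],
    [0,0,0,0,0,0.018,0.1],
    [0,0,0,0,0,0.018,0.1],
    [0,0,0,0,0,0.018,0.1],
    [0,0,0,0,0,0.017,0.1],
    [0,0,0,0,0,0,0.1],
    [0,0,0,0,0,0,-0.3],
    [0,0,0,0,0,0,-0.5],
  ],
  grip_force=60,
)

```text
clock: 13.25
tcp_pos: [0.478, -0.1443, 0.142]
orientation: [-0.409, -3.114, 0.0]
contact_force: [-5.6, -14.4, 1.6]
grip_width: 0.0236
gripper_force: 9.1
```

apply_moves(
  moves=[
    [0,0,0,0,0,0,-0.6],
    [0,0,0,0,0,0,-1],
    [0,0,0,0,0,0,-1],
    [0,0,0,0,0,0,-1],
    [0,0,0,0,0,0,-1],
    [0,0,0,0,0,0,-1],
    [0,0,0,0,0,0,-1],
    [0,0,0,0,0,0,-1],
  ],
)

```text
clock: 13.92
tcp_pos: [0.4768, -0.1483, 0.1424]
orientation: [-0.413, -3.114, 0.007]
contact_force: [-3.4, -11.1, -0.9]
grip_width: 0.0147
gripper_force: 61.2
```

```bash
python3 -c "
from h import *
st((-.02,-.115,.141))"
```

```text
t 13.92 tcp [ 0.4768 -0.1483  0.1424] dryer [-0.0166 -0.1122] yhead 74.88 tilt [-0.0011 -0.0042] j7 1.425 F [ -3.4 -11.1  -0.9] M [-2.37  0.58  0.29] w 0.014717252133655453
tool delta [ 0.0034 -0.0028  0.0014]
```

apply_moves(
  moves=[
    [0,0,0,0,0,0,-0.4],
    [0,0,0,0,-0.004,0,-0.3],
    [0,0,0,0.0034,0,0.001,-0.3],
    [0,0,0,0,0,0,-0.3],
    [0,0,0,0,0,0,-0.3],
    [0,0,0,0,0,0,-1],
    [0,0,0,0,0,0,-1],
    [0,0,0,0,0,0,-1],
  ],
)

```text
clock: 14.58
tcp_pos: [0.4729, -0.1475, 0.1403]
orientation: [-0.409, -3.113, 0.0]
contact_force: [-1.0, -2.7, 2.1]
grip_width: 0.015
gripper_force: 60.9
```

```bash
python3 -c "
from h import *
st((-.02,-.115,.141))"
```

```text
t 14.58 tcp [ 0.4729 -0.1475  0.1403] dryer [-0.0206 -0.1125] yhead 75.04 tilt [-0.0018 -0.    ] j7 1.433 F [-1.  -2.7  2.1] M [-0.59  0.25  0.23] w 0.01496108820059771
tool delta [-0.0006 -0.0026 -0.0007]
```

apply_moves(
  moves=[
    [0,0,0,0,0,0.003,-1],
    [0,0,0,0,0,0.003,-1],
    [0,0,0,0,0,0.003,-1],
    [0,0,0,0,0,0.003,-1],
    [0,0,0,0,0,0,-1],
    [0,0,0,0,0,0,-1],
    [0,0,0,0,0,0,-1],
    [0,0,0,0,0,0,-1],
  ],
)

```text
clock: 15.25
tcp_pos: [0.4733, -0.1478, 0.1317]
orientation: [-0.411, -3.114, 0.001]
contact_force: [-14.3, -0.7, 39.0]
grip_width: 0.0149
gripper_force: 66.5
```

apply_moves(
  moves=[
    [0,0,0.3,0,0,-0.001,-1],
    [0,0,0.7,0,0,0,-1],
    [0,0,0.7,0,0,0,-1],
    [0,0,0.7,0,0,0,-1],
    [0,0,0.7,0,0,0,-1],
    [0,0,0.7,0,0,0,-1],
    [0,0,0.7,0,0,0,-1],
    [0,0,0,0,0,0,-1],
  ],
)

```text
clock: 15.92
tcp_pos: [0.4728, -0.1484, 0.1318]
orientation: [-1.133, -2.929, 0.002]
contact_force: [-11.2, -2.3, 30.3]
grip_width: 0.0147
gripper_force: 65.2
```

```bash
python3 -c "
from h import *
st((-.02,-.115,.141))"
```

```text
t 15.92 tcp [ 0.4728 -0.1484  0.1318] dryer [-0.0205 -0.1134] yhead 47.72 tilt [-0.0017 -0.0009] j7 0.997 F [-11.2  -2.3  30.3] M [-0.71  2.63 -0.01] w 0.014693658297918072
tool delta [-0.0012 -0.0012 -0.0092]
```

apply_moves(
  moves=[
    [0,0,0.75,0,0,0,-1],
    [0,0,0.75,0,0,0,-1],
    [0,0,0.75,0,0,0,-1],
    [0,0,0.75,0,0,0,-1],
    [0,0,0.75,0,0,0,-1],
    [0,0,0.75,0,0,0,-1],
    [0,0,0.75,0,0,0,-1],
    [0,0,0.75,0,0,0,-1],
  ],
)

```text
clock: 16.58
tcp_pos: [0.4719, -0.1489, 0.1318]
orientation: [-1.982, -2.435, 0.004]
contact_force: [-14.6, -4.2, 34.3]
grip_width: 0.0155
gripper_force: 65.7
```

apply_moves(
  moves=[
    [0,0,0.3,0,0,0,-1],
    [0,0,0,0,0,-0.003,-1],
    [0,0,0,0,0,-0.003,-1],
    [0,0,0,0,0,-0.003,-1],
    [0,0,0.7,0,0,-0.002,-1],
    [0,0,0.8,0,0,0,-1],
    [0,0,0.8,0,0,0,-1],
    [0,0,0.8,0,0,0,-1],
  ],
)

```text
clock: 17.25
tcp_pos: [0.4712, -0.1489, 0.1397]
orientation: [-2.382, -2.045, 0.007]
contact_force: [-4.4, -7.2, 2.7]
grip_width: 0.0151
gripper_force: 61.1
```

```bash
python3 -c "
from h import *
st((-.02,-.115,.141))"
```

```text
t 17.25 tcp [ 0.4712 -0.1489  0.1397] dryer [-0.0219 -0.1143] yhead -8.7 tilt [-0.0047 -0.0011] j7 0.099 F [-4.4 -7.2  2.7] M [-1.66  1.02  0.09] w 0.015119563411856775
tool delta [-0.0009  0.0018 -0.0013]
```

apply_moves(
  moves=[
    [0,0,0.95,0,0,0,-1],
    [0,0,0.95,0,0,0,-1],
    [0,0,0.95,0,0,0,-1],
    [0,0,0.95,0,0,0,-1],
    [0,0,0.95,0,0,0,-1],
    [0,0,0.95,0,0,0,-1],
    [0,0,0.95,0,0,0,-1],
    [0,0,0.95,0,0,0,-1],
  ],
)

```text
clock: 17.92
tcp_pos: [0.47, -0.1484, 0.1393]
orientation: [-2.989, -0.961, 0.011]
contact_force: [-7.1, -5.0, 2.1]
grip_width: 0.015
gripper_force: 61.1
```

apply_moves(
  moves=[
    [0,0,0.95,0,0,0,-1],
    [0,0,0.95,0,0,0,-1],
    [0,0,0.95,0,0,0,-1],
    [0,0,0.95,0,0,0,-1],
    [0,0,0.95,0,0,0,-1],
    [0,0,0.95,0,0,0,-1],
    [0,0,0.5,0,0,0,-1],
    [0,0,0,0,0,0,-1],
  ],
)

```text
clock: 18.58
tcp_pos: [0.4697, -0.1473, 0.139]
orientation: [-3.141, 0.038, 0.013]
contact_force: [-8.6, -3.6, 1.7]
grip_width: 0.0151
gripper_force: 61.1
```

```bash
python3 -c "
from h import *
st((-.02,-.115,.141))"
```

```text
t 18.58 tcp [ 0.4697 -0.1473  0.139 ] dryer [-0.0238 -0.1131] yhead -91.4 tilt [-0.0081  0.0009] j7 -1.201 F [-8.6 -3.6  1.7] M [-0.84  1.7  -0.03] w 0.015144166586911438
tool delta [ 0.0032  0.0027 -0.002 ]
```

apply_moves(
  moves=[
    [0,0,0.8,0,0,0,-1],
    [0,0,0.8,0,0,0,-1],
    [0,0,0.8,0,0,0,-1],
    [0,0,0.45,0,0,0,-1],
    [0,0,0,0,0,0,-1],
    [0,0,0,0,0,0,-0.6],
    [0,0,0,0,0,0,-0.4],
    [0,0,0,0,0,0,-0.2],
  ],
)

```text
clock: 19.25
tcp_pos: [0.4737, -0.1464, 0.1402]
orientation: [-3.101, 0.497, 0.001]
contact_force: [0.5, -0.2, -0.2]
grip_width: 0.0336
gripper_force: 0.0
```

```bash
python3 -c "
from h import *
st((-.02,-.115,.141))"
```

```text
t 19.25 tcp [ 0.4737 -0.1464  0.1402] dryer [-0.0201 -0.1112] yhead -108.23 tilt [-0.0006  0.001 ] j7 -1.46 F [ 0.5 -0.2 -0.2] M [ 0.    0.03 -0.02] w 0.03357824997603565
tool delta [ 0.0003  0.0038 -0.0008]
```

apply_moves(
  moves=[
    [0,0,0,0,0,-0.02,-0.2],
    [0,0,0,0,0,-0.03,-0.2],
    [0,0,0,0,0,-0.03,-0.2],
    [0,0,0,0,0.03,-0.02,-0.2],
    [0,0,0,0,0.035,0,-0.2],
    [0,0,0,0,0.035,0,-0.2],
    [0,0,0,0,0.035,0,-0.2],
    [0,0,0,0,0.035,0,-0.2],
  ],
)

```text
clock: 19.92
tcp_pos: [0.4202, -0.3095, 0.2407]
orientation: [-3.101, 0.496, -0.001]
contact_force: [0.7, -0.1, -0.0]
grip_width: 0.034
gripper_force: 0.0
```

```bash
python3 - <<'E'
from h import *
im=np.mean([grab_frame("top").astype(float) for _ in range(4)],0).astype(np.uint8)
cv2.imwrite("pics/dial2.png",cv2.resize(im[190:265,320:400],None,fx=8,fy=8,interpolation=cv2.INTER_CUBIC))
cv2.imwrite("pics/t3.png",im)
E
```

```text
(no output)
```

View pics/dial2.png

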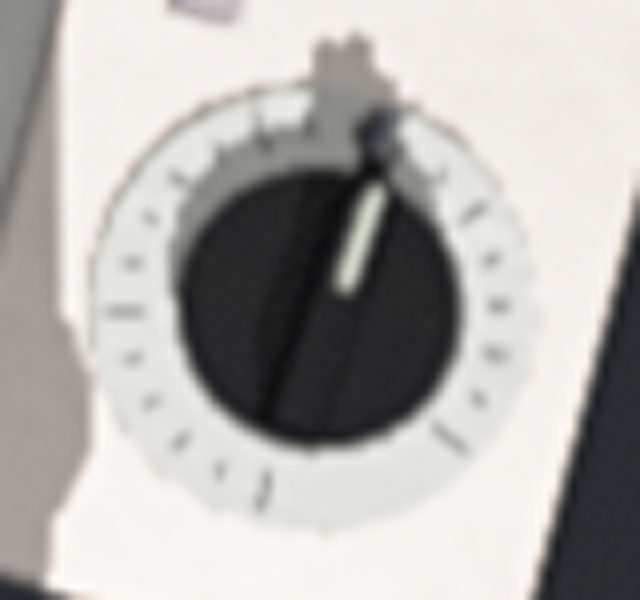

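View pics/t3.png

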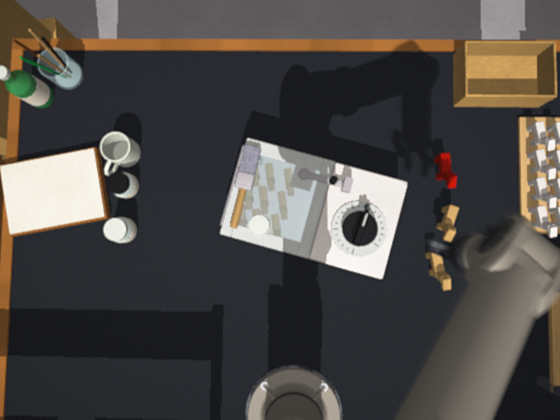

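The nose (crop about (375,160)) stands right before the tab (377,130). I'll check the angle numerically.

```bash
python3 - <<'E'
from h import *
q=lambda u,v,z:atz("top",320+(u+.5)/8-.5,190+(v+.5)/8-.5,z)[:2]
yaw=-.26157;ex=np.array([np.cos(yaw),np.sin(yaw)]);ey=np.array([-ex[1],ex[0]]);A=lambda d:np.arctan2(d@ey,-d@ex)%6.2832
print("line",A(q(376,188,.167)-q(345,292,.167)),"before",A(q(305,425,.167)-q(333,322,.167)))
for c in (q(312,306,.116),q(320,308,.135),np.array([.473,-.148])):
  print("c",c,"tip",A(q(373,160,.147)-c),"marker",A(q(377,130,.126)-c),np.hypot(*(q(377,130,.126)-c)))
E
```

```text
line 3.1634029772960335 before 6.280924506954123
c [ 0.47371634 -0.14907364] tip 3.1848615953462107 marker 3.2045386391448654 0.05447612427901206
c [ 0.47253665 -0.14875104] tip 3.183820605598962 marker 3.2032752371195614 0.055697141261394766
c [ 0.473 -0.148] tip 3.203129025378922 marker 3.2187583251664766 0.055503002151116324
```

```bash
python3 - <<'E'
from h import *
yaw=-.26157;ex=np.array([np.cos(yaw),np.sin(yaw)]);ey=np.array([-ex[1],ex[0]]);A=lambda d:(d@ey,-d@ex)
for f in("top0","t3"):
    g=cv2.cvtColor(cv2.imread(f"pics/{f}.png"),cv2.COLOR_BGR2GRAY).astype(float)
    yy,xx=np.mgrid[0:420,0:560];m=np.hypot(xx-359.8,yy-228.3)<15.5
    W=np.clip(g-70,0,None)*m;W/=W.sum()
    P=np.array([[*atz("top",u,v,.167)[:2]] for u,v in zip(xx[W>0],yy[W>0])]);ww=W[W>0]
    mu=ww@P;C=(P-mu).T@((P-mu)*ww[:,None]);e,V=np.linalg.eigh(C);d=V[:,1];c=np.array([.473,-.1485])
    if d@(mu-c)<0:d=-d
    print(f,mu,np.sqrt(e),"line",np.arctan2(d@ey,-d@ex)%6.2832,"centroid",np.arctan2((mu-c)@ey,-(mu-c)@ex)%6.2832)
    D=np.clip(130-g,0,None)*(np.hypot(xx-367.1,yy-206.2)<3.2)*(yy<208.5);print("marker px",(D*xx).sum()/D.sum(),(D*yy).sum()/D.sum())
E
```

```text
top0 [ 0.45313935 -0.14408768] [0.00179299 0.00883136] line 6.276477623344946 centroid 6.240243232546137
marker px 366.1825307950728 206.06047032474805
t3 [ 0.49008918 -0.15491856] [0.00178742 0.00764025] line 3.192211460287294 centroid 3.239327175458091
marker px 366.3136 206.0672
```

```bash
python3 -c "
from h import *
print(order.hand_in())"
```

```text
the job is handed in; nothing more can be done
None
```

The hook is home in its catch, the dial pointer stands at the marker tab (measured within about 0.02 rad, limit about 0.085), and the job was handed in at about 20 s; the hand-in returned no verdict.

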